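Shut the sprung lid of the craft-knife box and shoot its draw-out bolt

ROBOT

A 7-joint arm with a two-finger parallel gripper is mounted at the origin on the work surface. World frame = base frame: x ahead of the robot, y to its left, z up, the work surface at z = 0. Lengths are in m, angles in rad, forces in N, time in s.
With the tool pointing down it reaches from about 0.425 to 0.875 m from the base axis. Payload 4.7 kg.
Tool frame: the origin (TCP) lies at the very end of the fingers, on their centre line; the grasp point (between the pads) lies 19 mm behind it; z points along the fingers, y is the line along which they close (so a half turn about z gives the same grasp; the last joint's range is limited). The gripper opens to 87 mm and grips with 3 to 60 N. Pads are 19 mm wide; open, the fingers measure 117 mm over their backs; the gripper's body (75 mm by 190 mm) begins 51 mm behind the grasp point.
Start: joints at [-1.095, 0.321, -0.07, 1.45, 0.023, 1.371, -0.057], TCP at [0.29, 0.582, 0.223] pointing down, gripper open.
Joint ranges: [-2.86, 2.86], [-0.3, 2.09], [-1.38, 1.24], [0.06, 2.45], [-1.56, 4.7], [0.09, 2.05], [-2.69, 2.69]. Speed limits (rad/s): [2.57, 2.57, 3.14, 3.14, 3.14, 3.14, 3.14].

INTERFACE

Orientations are given as a rotation vector (axis times angle).
In Python, from bench import ctrl gives the robot as it stands.
- The arm moves only by the shell command python3 -m jog 'ROWS' [FORCE]. ROWS is JSON, a list that holds one entry, the list of rows, each a list of 7 numbers: the shift along the tool's x, y, z in mm, then the turn, a rotation vector about the tool's x, y, z in degrees, then the finger opening in mm, from 0 to 87. A call has 1 to 10 rows; each row is the pose to reach, as a shift and turn from the pose commanded when the call began, along the tool's axes at that moment; what a row does not reach only later rows make up. A row lasts 1/10 s, in which the tool goes at most 50 mm and 8.59 degrees, less where a joint would pass 70% of its speed; a pose out of reach is approached as far as the arm can. A call with a gripper value outside its range is refused whole. The fingers move at their own pace and stop on an object; FORCE is the grip in N (left out, the last holds). Time passes only in rows, so rows that repeat a pose let the fingers close. It gives the time, the measured TCP pose, the force, the opening and the grip force at its end, in the units of the state.
- ctrl.get_state(): the state, without advancing time (a new reading comes with each control period).
- ctrl.get_image(name): name is "side" or "top" or "wrist"; returns a dict with "image" (400x640x3 uint8, red, green, blue), "depth" (400x640 float32, m along the optical axis (not along the pixel's ray), 0 where there is no reading), "fov_y" (degrees; the focal length in pixels is half the picture's height over the tangent of half this angle, whatever the lens; pixels are square), "cx", "cy" (the principal point, pixels), "k1" (the pictures are not rectified: a ray, as slopes to the right and down, at radius r is drawn at 1 + k1 r^2 times it, then the intrinsics apply), "rvec" (rotation vector, rad) and "tvec" (3), from world to camera coordinates, as OpenCV has them. Camera axes: x right, y down, z forward; pixel columns grow to the right and rows downward; lengths in m; the calibration is good to about 2 mm. A picture is of the moment at which its call begins.
- ctrl.close_job(): hands the job in; it is judged then, once.
The state is a dict: "time": time; "joint_positions": joint angles; "qd": joint speeds; "joint_torque": joint torques, N m; "position": TCP position; "tool_rot": TCP orientation; "ft_force": force on the tool from outside, world axes, zero at the start; "torque": the same for the moment, N m; "grip_width": opening from 0.0 (shut) to 1.0 (fully open); "grip_force": force on a finger pad.
Only numpy, scipy, OpenCV 4.12 (cv2) and the standard library are available. Lean on these libraries where they do the work, as an engineer would, in place of code of your own. Each camera call takes 0.05 s, during which the arm holds its last target. There are 200 camera calls.

TASK

The box must be locked so that the children cannot open it: press its sprung lid down until the catch holds it shut by itself. Then take the loose steel bolt by its rod, thread it tip first through both guides on the lid and let it lie there. Take it again by its crank handle, raise the handle, slide the bolt home through the keeper on the end board until the handle meets the guide, and lay the handle down to the front between guide and stop lug so that the bolt cannot draw back; leave the other things where they are.

Things in the scene. Friction and masses are not known exactly. Their poses are not given: they have to be found in the camera images.
- box: Pale blue wooden box, fixed on the desk, 200 mm deep (x), 270 wide (y), 90 high without lid. Origin: centre of its underside. x to its back (lid hinge: upper edge at x = +100), y to the keeper's side, z up. Top at y = +85 to +135: fixed end board, upper face at z = 102, flush with the shut lid. Zinc and dark iron fittings along x = -22: on the lid, from -y to +y, stop lug, rear guide, front guide; on the end board the keeper.
- lid (a joint): Angle of the lid about its hinge, rad: 0 shut, about 0.1 as found, grows as its front edge rises. Lid 12 mm thick, 199 deep, covering box y = -135 to +83; a batten 17 wide and 16 high stands along its front edge. Springs push the lid up; below about 0.08 a sprung roller catch resists, then pulls it shut and holds it under 0.01. Pressing the batten takes 10 to 15 N to get past; then the lid stops hard.
- lid_edge (a point): A good spot for pressing the lid: top of its front batten, midway across it, 91 mm in front of the box's middle and 100 mm to -y; 118 mm above the desk when the lid is shut. Axes as the box's, tilting with the lid.
- guide_mouth (a point): On the bolt's axis as it lies in the guides (28 mm above the lid), at the rear face of the rear guide, where the bolt enters to slide along +y. Axes as the box's, tilting with the lid. Rear guide from y = 0 to 14 mm, front guide 48 to 62: dark blocks 26 wide, 43 high, each with a 17 mm square opening, 21 to 38 above the lid. The lid is bare from y = -37 to -140; its batten begins 60 in front.
- keeper (a point): In the keeper, midway along it, on the axis of the bolt as it lies in the guides, 28 mm above the end board; 101 mm to +y of the guide mouth when the lid is shut. The keeper is a dark block 29 mm wide, 44.5 high, 18 long (y) with a 20 mm square opening, 19.5 to 39.5 above the board: a bolt whose tip points up or down stops at its face. Axes as the box's.
- bolt: Loose steel bolt, about 0.24 kg: rod 14 mm thick, 140 long, round ends, with a crank handle 12 mm thick at a right angle. Origin on the rod's axis, a good place to carry it; x to the tip (tip +95, tail -45), y along the handle (at x = -31, ending at y = +75). Found lying flat on the desk, handle too. Home, the handle touches the rear guide and the tip is 10 mm out of the keeper. Let go, the handle drops.
- bolt_tip (a point): Tip of the rod, on its axis. Axes as the bolt's.
- bolt_knob (a point): Centre of the black ball, 14 mm in diameter, at the end of the handle, 68 mm from the rod's axis. With the bolt in its guides and the handle down to the front, the ball lies on the lid's batten and leaves the handle nearly level, some 18 mm clear of the lid. Axes as the bolt's.
- clock: Bystander: white round clock on a foot, 118 mm high. Origin: centre of its underside.
- birdhouse: Bystander: white birdhouse, 120 x 120 mm foot, about 170 mm high. Origin: centre of its underside.
- paint_jar: Bystander: blue paint jar, 64 mm in diameter, 75 mm high. Origin: centre of its underside.
- lug (a point): Centre of the upper face of the stop lug, 31 mm above the lid: a block 14 mm (x) by 10 mm (y), 18 mm in front of the bolt's axis, its middle 21 mm to -y of the guide mouth. An upright handle passes it; one that lies or leans to the front by more than about 40 degrees does not. Between lug and rear guide are 16 mm for the 12 mm handle. Axes as the lid's.
Things that resemble listed ones, but are neither listed nor needed, are in the scene too. What is meant by the bolt is not purple or red, and is the smaller of those in its own colour.

How it is judged:
On the way, in this order (a step that is already met when the one before it is completed fails the run):
1. the lid is shut and its catch alone holds it, nothing touched (value of joint lid below 0.015 rad and contact force between the fingers and anything else below 0.3 N), for 0.2 s.
2. the bolt lies in both guides, let go (y of bolt_tip in the frame of guide_mouth between 0.054 and 0.105 m and x of bolt_tip in the frame of guide_mouth between -0.007 and 0.007 m and z of bolt_tip in the frame of guide_mouth between -0.007 and 0.007 m and angle between the x axis of bolt and the y axis of guide_mouth, either way round below 0.2 rad and contact force between the fingers and anything else below 0.3 N), for 0.2 s.
At the end, for the whole second after the job is handed in: The lid is shut (under 0.015 rad) and held by its catch; the bolt is through both guides and the keeper, its tip at least 9 mm beyond the keeper's middle, its handle lying down (below level) to the box's front, between rear guide and stop lug; the bolt is at rest and let go (value of joint lid below 0.015 rad and y of bolt_tip in the frame of keeper above 0.009 m and angle between the x axis of bolt and the y axis of guide_mouth, either way round below 0.2 rad and x of bolt_tip in the frame of keeper between -0.008 and 0.008 m and z of bolt_tip in the frame of keeper between -0.008 and 0.008 m and x of bolt_knob in the frame of keeper below -0.035 m and angle between bolt's own y axis and vertical above 1.5 rad and linear speed of bolt below 0.01 m/s); the robot touches nothing.
It fails at once if the clock is moved by more than 30 mm (distance of clock from where it was at the start of the episode above 0.03 m).
It fails at once if the birdhouse is moved by more than 30 mm (distance of birdhouse from where it was at the start of the episode above 0.03 m).
It fails at once if the paint jar is moved by more than 30 mm (distance of paint_jar from where it was at the start of the episode above 0.03 m).
It also fails if it takes over 72 s, if anything falls off the work surface, if the arm or the gripper's body presses on something with over 40 N, if the wrist force passes 120 N, or if a joint passes its speed limit or range.

## Working session

There is one attempt and no reset: what is moved stays moved. The work goes in short steps, Python scripts to look and compute and a shell command to move; the robot and the scene stay as the last step left them, time stands still between calls to the robot, and variables do not carry over. Pictures are saved under pics/ and viewed, at most 10 in all, crops included, and the job is handed in when it is done.

```bash
ls; mkdir -p pics; cat > h.py <<'E'
import numpy as np, cv2
from scipy.spatial.transform import Rotation as R
from bench import ctrl
def grab(n,f=None):
    d=ctrl.get_image(n); np.savez(f'pics/{f or n}.npz',**{k:np.array(v) for k,v in d.items()})
    cv2.imwrite(f'pics/{f or n}.png',d['image'][:,:,::-1]); return d
def load(f): return np.load(f'pics/{f}.npz')
def cam(d):
    f=200/np.tan(np.radians(float(d['fov_y']))/2)
    return f,R.from_rotvec(d['rvec']).as_matrix(),np.array(d['tvec'])
def ray(d,u,v):
    f,Rm,t=cam(d); x=(u-d['cx'])/f; y=(v-d['cy'])/f
    k=float(d['k1']); a,b=x,y
    for _ in range(20):
        s=1+k*(a*a+b*b); a,b=x/s,y/s
    return Rm.T@np.array([a,b,1.]), -Rm.T@t
def atz(d,u,v,z):
    r,o=ray(d,u,v); return o+r*(z-o[2])/r[2]
def dep(d,u,v):
    r,o=ray(d,u,v); return o+r*float(d['depth'][int(round(v)),int(round(u))])
def proj(d,p):
    f,Rm,t=cam(d); c=Rm@np.array(p)+t; a,b=c[0]/c[2],c[1]/c[2]; s=1+float(d['k1'])*(a*a+b*b)
    return a*s*f+float(d['cx']),b*s*f+float(d['cy'])
E
python3 - <<'E'
from h import *
for n in('top','side'):
    d=grab(n); print(n,d['fov_y'],d['cx'],d['cy'],d['k1'],cam(d)[1],-cam(d)[1].T@cam(d)[2])
s=ctrl.get_state();print(s)
E
```

```text
pics
top 43.58899612286669 313.10974375971114 205.4655887658226 -0.017441599899726906 [[ 0.01177729 -0.99979286  0.01659934]
 [-0.99255958 -0.0137008  -0.12098665]
 [ 0.12118901 -0.01505094 -0.99251534]] [ 0.33501815 -0.00287968  1.53325731]
side 54.350166292625225 328.84524840263487 200.1585503845829 -0.0229537365653318 [[ 0.99170056 -0.12792382 -0.01286414]
 [-0.1019022  -0.72105509 -0.68534334]
 [ 0.07839599  0.68096626 -0.72810646]] [ 0.41498577 -0.74871918  0.89201433]
{'time': 0.1, 'joint_positions': array([-1.09489961,  0.32174414, -0.07005756,  1.45157501,  0.02262071,
        1.370785  , -0.05686946]), 'qd': array([-4.52046374e-06, -1.23377514e-03,  1.83372862e-03, -2.33377298e-03,
       -1.99727825e-03, -8.08756944e-04, -1.84419402e-03]), 'joint_torque': array([ 3.06933807e-04, -4.92572200e+01, -4.05309917e-01, -3.13400030e+01,
       -6.40491676e-02,  3.95509042e-02,  6.92198205e-05]), 'position': array([0.28945475, 0.5814343 , 0.2215627 ]), 'tool_rot': array([-7.18840147e-01, -3.05796351e+00,  2.67557996e-03]), 'ft_force': array([-0.52555905,  0.18717885, -0.18691728]), 'torque': array([0.05168017, 0.03389101, 0.07362233]), 'grip_force': 0.0, 'grip_width': 1.0001105641000403}
```

View pics/top.png

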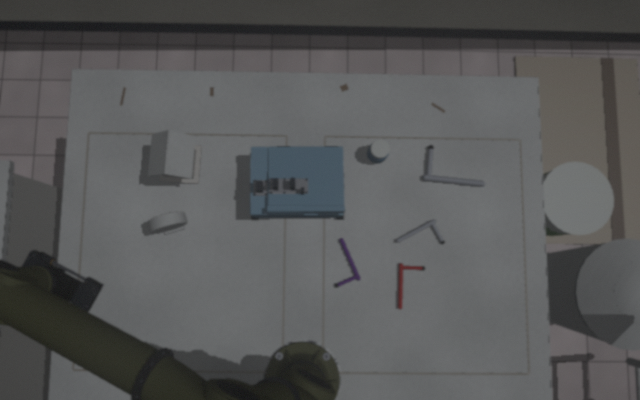

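View pics/side.png

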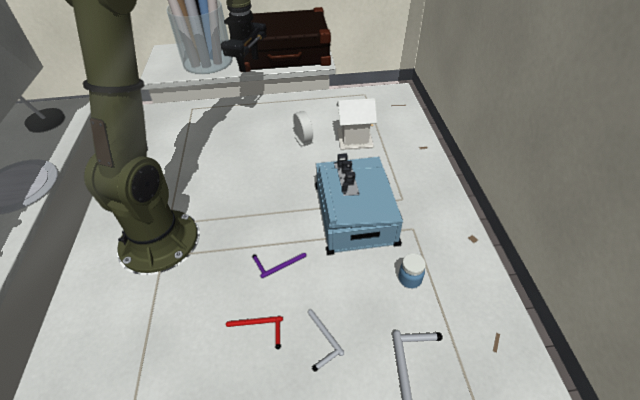

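Candidates in the top view are purple at (348,262), red at (402,285), large grey at (450,180) and small grey at (425,230). By the description I choose the small grey one and check it in a crop.

```bash
python3 - <<'E'
import cv2,numpy as np
t=cv2.imread('pics/top.png');s=cv2.imread('pics/side.png')
r=lambda i,k:cv2.resize(i,None,fx=k,fy=k,interpolation=cv2.INTER_CUBIC)
a=r(t[135:225,240:350],4)   #440x360
b=r(t[210:255,385:455],5)   #350x225
c=r(s[145:260,305:410],4)   #420x460... 
e=np.zeros((590,800,3),np.uint8)
e[:360,:440]=a; e[362:362+225,:350]=b; e[:345,450:765]=r(s[145:260,305:410],3)
e[362:362+213,450:450+195]=r(s[305:376,300:365],3)
cv2.imwrite('pics/crop1.png',cv2.convertScaleAbs(e,alpha=1.5))
E
```

```text
(no output)
```

View pics/crop1.png

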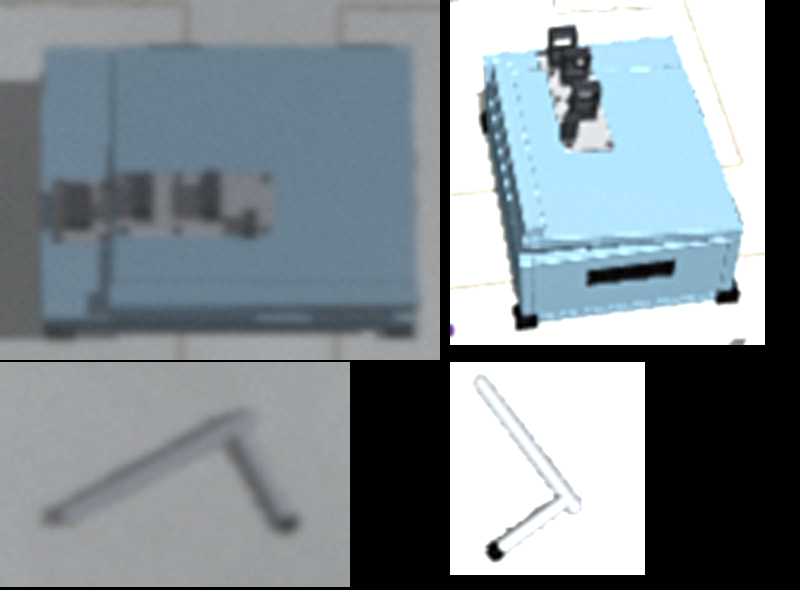

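Crop check: the choice is confirmed, a grey rod with a black knob. Top view: tip at (394.6,241), tail (435,220), knob (442,242). The box top's back left corner is at (250.5,147). The fittings run to the left, so box +y is about world +y.

```bash
python3 - <<'E'
from h import *
t=load('top');s=load('side'); np.set_printoptions(precision=4,suppress=True)
for n,a,b in(('tip',(394.6,241),(310.7,311)),('tail',(435,220),(341.7,353)),('knob',(442.4,242.2),(315,367.7))):
    print(n,atz(t,*a,.007),atz(s,*b,.007))
L=lambda u,v:(240+u/4,135+v/4)
for n,p in(('BL board',(42,47)),('lidBR',(412,47)),('lug',(240,228)),('rgR',(218,195)),('keeper ctr',(74,205)),('fgctr',(138,197))):
    print(n,dep(t,*L(*p)),atz(t,*L(*p),.102))
S=lambda u,v:(305+(u-450)/3,145+v/3)
for n,p,z in(('foot -y front',(527,325),0),('foot -y back',(728,299),0),('BLboard',(488,58),.102),('keeper top',(563,32),.1465)):
    print(n,dep(s,*S(*p)),atz(s,*S(*p),z))
# plane fits: points in box region by depth
d=t['depth']; us,vs=np.meshgrid(range(240,355),range(135,235)); P=np.array([dep(t,u,v) for u,v in zip(us.ravel(),vs.ravel())])
b=P[(P[:,2]>.08)&(P[:,2]<.16)]
print('box top extents',np.percentile(b,[0.5,99.5],axis=0)); 
r=cv2.minAreaRect((b[:,:2]*1000).astype(np.float32));print(r)
b=P[(P[:,2]>.13)];print(len(b),np.percentile(b,[1,50,99],axis=0)if len(b) else'')
E
```

```text
tip [ 0.4154 -0.2765  0.007 ] [ 0.4179 -0.2871  0.007 ]
tail [ 0.4815 -0.4019  0.007 ] [ 0.478  -0.4005  0.007 ]
knob [ 0.4135 -0.4235  0.007 ] [ 0.4141 -0.4253  0.007 ]
BL board [0.7039 0.1716 0.0029] [0.68   0.1603 0.102 ]
lidBR [ 0.6842 -0.1101  0.1021] [ 0.6842 -0.1101  0.102 ]
lug [0.5457 0.0136 0.1204] [0.5485 0.0138 0.102 ]
rgR [0.5634 0.0288 0.1565] [0.5724 0.0301 0.102 ]
keeper ctr [0.5569 0.13   0.1437] [0.5636 0.134  0.102 ]
fgctr [0.5612 0.0845 0.1564] [0.5701 0.0879 0.102 ]
foot -y front [ 0.4895 -0.1218  0.0067] [ 0.49   -0.1171  0.    ]
foot -y back [ 0.6796 -0.1192  0.0079] [ 0.682  -0.1136  0.    ]
BLboard [0.4856 0.1452 0.1007] [0.4855 0.1438 0.102 ]
keeper top [0.5587 0.1221 0.1457] [0.5586 0.1212 0.1465]
box top extents [[ 0.4829 -0.1101  0.0838]
 [ 0.6846  0.1563  0.1564]]
((585.3350830078125, 22.726478576660156), (204.26708984375, 269.56103515625), 1.051459550857544)
756 [[ 0.335  -0.1084  0.1305]
 [ 0.4996  0.0276  0.1414]
 [ 0.5786  0.1365  1.5333]]
```

```bash
cat >> h.py <<'E'
def to(p,yaw,tilt=0):
    "shift mm and turn deg (tool axes) to TCP p with tool down, tool x at yaw deg"
    s=ctrl.get_state(); R0=R.from_rotvec(s['tool_rot']); 
    R1=R.from_matrix(np.array([[np.cos(yaw*np.pi/180),np.sin(yaw*np.pi/180),0],[np.sin(yaw*np.pi/180),-np.cos(yaw*np.pi/180),0],[0,0,-1]]).T)
    print('shift',np.round(1000*R0.inv().apply(np.array(p)-s['position']),1),'turn',np.round((R0.inv()*R1).as_rotvec(degrees=True),1),'len',np.linalg.norm(np.array(p)-s['position']))
E
python3 - <<'E'
from h import *
to([.42,.35,.33],91); to([.494,-.077,.22],91)
E
```

```text
shift [-220.  -149.2 -108.2] turn [-0.1  0.1 62.5] len 0.28698875383118944
shift [-476.5 -498.3    2.5] turn [-0.1  0.1 62.5] len 0.6894758335264507
```

```bash
python3 -m jog '[[[-40,-28,-40,0,0,8,60],[-80,-56,-75,0,0,16,30],[-120,-85,-100,0,0,24,0],[-155,-120,-108,0,0,32,0],[-190,-155,-108,0,0,40,0],[-220,-190,-100,0,0,48,0],[-250,-225,-90,0,0,56,0],[-280,-260,-80,0,0,62.5,0],[-310,-295,-70,0,0,62.5,0],[-340,-330,-60,0,0,62.5,0]]]' 10; python3 -c "
from h import *
to([.494,-.077,.16],91)"
```

```text
time: 1.1
position: [0.4444, 0.1428, 0.2842]
tool_rot: [-2.201, -2.241, -0.0]
ft_force: [0.7, -0.1, -0.5]
grip_width: 0.172
grip_force: 0.0
shift [-220.7   45.5  124.1] turn [ 0. -0.  0.] len 0.25726314896086944
```

```bash
python3 -m jog '[[[-40,8,20,0,0,0,0],[-80,16,45,0,0,0,0],[-120,24,70,0,0,0,0],[-165,34,95,0,0,0,0],[-205,42,115,0,0,0,0],[-221,45,124,0,0,0,0],[-221,45,130,0,0,0,0],[-221,45,138,0,0,0,0],[-221,45,144,0,0,0,0],[-221,45,147,0,0,0,0]]]'
```

```text
time: 2.1
position: [0.4933, -0.0736, 0.1373]
tool_rot: [-2.198, -2.244, 0.0]
ft_force: [-0.3, 0.7, 0.5]
grip_width: 0.004
grip_force: 0.3
```

```bash
python3 -m jog '[[[0,0,3,0,0,0,0],[0,0,6,0,0,0,0],[0,0,9,0,0,0,0],[0,0,12,0,0,0,0],[0,0,15,0,0,0,0],[0,0,17,0,0,0,0],[0,0,18,0,0,0,0],[0,0,18,0,0,0,0]]]'
```

```text
time: 2.9
position: [0.4937, -0.0752, 0.1196]
tool_rot: [2.2, 2.241, 0.0]
ft_force: [-0.3, -0.3, 0.1]
grip_width: 0.005
grip_force: 0.0
```

```bash
python3 -m jog '[[[0,0,1.5,0,0,0,0],[0,0,2.5,0,0,0,0],[0,0,2.5,0,0,0,0]]]';  python3 -m jog '[[[0,0,-5,0,0,0,0],[0,0,-20,0,0,0,0],[0,0,-50,0,0,0,0],[0,0,-90,0,0,0,0],[0,0,-130,0,0,0,0],[0,40,-170,0,0,0,30],[0,75,-170,0,0,0,60],[0,75,-170,0,0,0,87]]]'
python3 -c "
from h import *
grab('wrist','w1');grab('side','s1')
t=load('w1');print(cam(t)[1],-cam(t)[1].T@cam(t)[2],t['fov_y'])
import cv2;a=cv2.imread('pics/w1.png');b=cv2.imread('pics/s1.png')[140:260,300:410]
c=np.zeros((600,640,3),np.uint8);c[:400]=a;c[400:600,:183]=cv2.resize(b,(183,200));cv2.imwrite('pics/w1b.png',c)"
```

```text
time: 3.2
position: [0.4938, -0.0753, 0.1184]
tool_rot: [-2.201, -2.241, -0.001]
ft_force: [-3.1, -0.1, 9.9]
grip_width: 0.007
grip_force: 4.4
time: 4.0
position: [0.5728, -0.0723, 0.2867]
tool_rot: [2.196, 2.242, -0.002]
ft_force: [0.2, 0.8, 0.6]
grip_width: 0.194
grip_force: 0.0
[[ 9.99794958e-01  2.02286461e-02  9.18379621e-04]
 [ 1.90751420e-02 -9.56064446e-01  2.92535319e-01]
 [ 6.79562354e-03 -2.92457819e-01 -9.56254278e-01]] [0.57075364 0.0070257  0.44817742] 71.30137540962802
```

View pics/w1b.png

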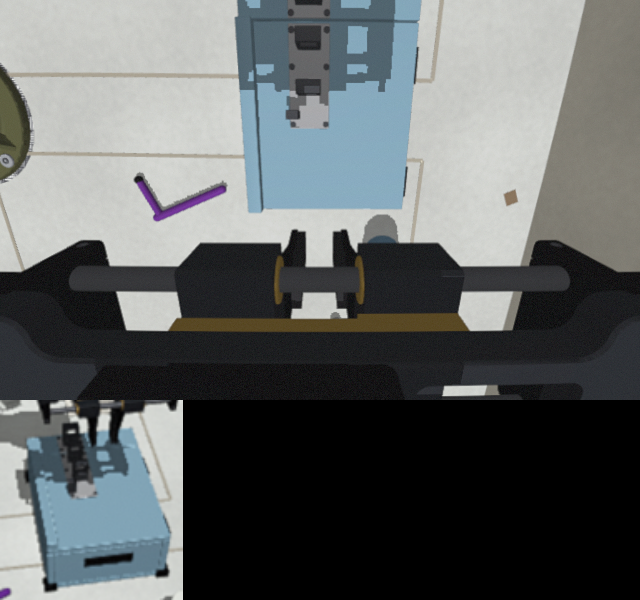

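Wrist view: lid looks shut. Rear guide is around (308,85), lug at (292,110), and the lid's -y edge is at row 210. I'll check this with depth.

```bash
python3 - <<'E'
from h import *
np.set_printoptions(precision=4,suppress=True)
t=load('w1')
for n,p in(('lid far front',(275,190)),('lid back',(395,190)),('lid front near board',(275,40)),('lid back by board',(400,60)),('batten',(254,100)),('batten2',(256,190)),('board',(285,8)),('board',(350,8))):
    print(n,dep(t,*p))
us,vs=np.meshgrid(range(225,430),range(0,225)); P=np.array([dep(t,u,v) for u,v in zip(us.ravel(),vs.ravel())]); 
g=P[(P[:,2]>.139)&(P[:,2]<.150)&(P[:,0]>.52)&(P[:,0]<.6)]
print(len(g))
if len(g):
  for lo in np.arange(-.02,.16,.006):
    q=g[(g[:,1]>=lo)&(g[:,1]<lo+.006)]
    if len(q)>2: print(round(lo,3),len(q),q[:,0].min(),q[:,0].max(),q[:,2].mean(),q[:,1].min(),q[:,1].max())
l=P[(P[:,2]>.12)&(P[:,2]<.137)&(P[:,0]>.52)&(P[:,0]<.6)&(P[:,1]<.05)]; print('lugish',len(l),l.min(0),l.max(0))
# box edge lines: lid back edge & -y edge & batten
top=(P[:,2]>.094)&(P[:,2]<.125)
for lo in (-.1,-.05,0,.05,.1):
    q=P[top&(abs(P[:,1]-lo)<.006)]; print('y',lo,q[:,0].min(),q[:,0].max())
for lo in (.5,.53,.56,.6,.63,.66):
    q=P[top&(abs(P[:,0]-lo)<.006)]; print('x',lo,q[:,1].min())
E
```

```text
lid far front [ 0.5165 -0.0881  0.1015]
lid back [ 0.671  -0.0848  0.1019]
lid front near board [0.5209 0.0848 0.1038]
lid back by board [0.6617 0.0677 0.1029]
batten [0.4983 0.0206 0.1192]
batten2 [ 0.4954 -0.0844  0.1166]
board [0.532  0.1171 0.1013]
board [0.6027 0.1189 0.1   ]
836
0.022 25 0.5458588297088235 0.5707371322603053 0.14420442015307686 0.02706935927293732 0.02749492993277511
0.028 171 0.5461635115043225 0.5717440016910611 0.14486549250161979 0.028002301515211745 0.033987414069949096
0.034 166 0.5461840029972219 0.571620078764357 0.1448883828191982 0.03401927001360301 0.039984544210306436
0.04 27 0.5461934397554327 0.5714981801403928 0.1444736781001961 0.04007201362702137 0.04135235294195319
0.07 59 0.5461844389220268 0.57075635124819 0.14365240783159938 0.0746360003207639 0.07599148529662154
0.076 176 0.5462662688362776 0.5707185842714763 0.14487215952430377 0.07602829666356561 0.08199757256648976
0.082 180 0.5462772770939782 0.5705877371134824 0.14486475480720762 0.08202034991734884 0.08799335256577169
0.088 32 0.5463569598733568 0.5704575748068714 0.14451311974210165 0.08811276772603042 0.08928523065615261
lugish 162 [0.5342 0.001  0.1219] [0.5708 0.0278 0.1346]
y -0.1 0.48317300394502605 0.6819966466057445
y -0.05 0.483650505121363 0.6811376256673791
y 0 0.4831040222989944 0.6807831927723944
y 0.05 0.481404779279927 0.6829156171116684
y 0.1 0.47994001118794527 0.6790761541575536
x 0.5 -0.11270520475238704
x 0.53 -0.11131227956898566
x 0.56 -0.11048469939187325
x 0.6 -0.11172949832994424
x 0.63 -0.11129500533625163
x 0.66 -0.11046363072680465
```

```bash
python3 -c "
from h import *
to([.513,-.463,.2],119)"
```

```text
shift [-387.9  -62.6   87. ] turn [ -0.1   0.1 -28. ] len 0.402395220617002
```

```bash
python3 -m jog '[[[-45,-7,0,0,0,-4,50],[-90,-14,0,0,0,-8,50],[-135,-21,10,0,0,-12,50],[-180,-29,20,0,0,-16,50],[-225,-36,30,0,0,-20,50],[-270,-44,45,0,0,-24,50],[-315,-51,60,0,0,-28,50],[-360,-58,75,0,0,-28,50],[-388,-62.5,87,0,0,-28,50],[-388,-62.5,87,0,0,-28,50]]]'
python3 -c "
from h import *
grab('wrist','w2')
import cv2;a=cv2.imread('pics/w2.png')[:300];cv2.imwrite('pics/w2b.png',cv2.resize(a,(800,375)))"
```

```text
time: 5.1
position: [0.5073, -0.4674, 0.1982]
tool_rot: [-1.604, -2.697, 0.004]
ft_force: [-0.3, 0.2, -0.8]
grip_width: 0.572
grip_force: 0.0
```

View pics/w2b.png

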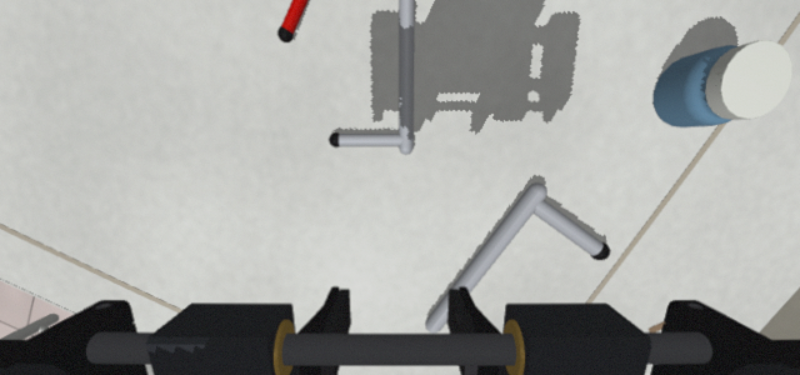

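The target rod runs from tail (325,122) up past (325,16) in native pixels. Its knob is at (268,112), and its handle points left, as described.

```bash
python3 - <<'E'
from h import *
np.set_printoptions(precision=4,suppress=True)
t=load('w2')
tl=atz(t,324.8,122,.005);m=atz(t,325.2,16,.007);k=atz(t,268,112,.007);b=atz(t,325,112,.007)
d=m-tl;print(tl,m,k,b,np.degrees(np.arctan2(d[1],d[0])),np.degrees(np.arctan2(*(k-b)[1::-1]))%360-90,np.linalg.norm((k-b)[:2]))
# rod mask by depth height along columns
for v in (20,40,60,80,100):
    z=[dep(t,u,v) for u in range(312,340)]; q=np.array([p for p in z if p[2]>.0085]); print(v,len(q),q.mean(0) if len(q) else '')
u=d[:2]/np.linalg.norm(d[:2]); o=b[:2]+.026*u
print('grasp',o); to([o[0],o[1],.06],119); to([o[0],o[1],.003],119)
E
```

```text
[ 0.4784 -0.4023  0.005 ] [ 0.4235 -0.3017  0.007 ] [ 0.4121 -0.4248  0.007 ] [ 0.4729 -0.3919  0.007 ] 118.61458546014457 118.43044543649003 0.0691501419740702
20 12 [ 0.4255 -0.307   0.0125]
40 12 [ 0.4351 -0.3245  0.0125]
60 12 [ 0.4472 -0.347   0.0411]
80 11 [ 0.4547 -0.3614  0.0125]
100 11 [ 0.4653 -0.3807  0.0124]
grasp [ 0.4605 -0.3691]
shift [107.2   3.1 139.5] turn [-0.1 -0.1 -0.3] len 0.17595164293336085
shift [107.1   3.2 196.5] turn [-0.1 -0.1 -0.3] len 0.22378873284088943
```

```bash
python3 -m jog '[[[40,1,45,0,0,0,50],[80,2,90,0,0,0,50],[107,3,130,0,0,0,50],[107,3,165,0,0,0,50],[107,3,185,0,0,0,50],[107,3,193,0,0,0,50],[107,3,193,0,0,0,50]]]'
python3 -c "
from h import *
to([.4605,-.3691,.0025],118.5)"
```

```text
time: 5.85
position: [0.4643, -0.3666, 0.0075]
tool_rot: [-1.591, -2.708, -0.002]
ft_force: [0.1, -0.4, 0.7]
grip_width: 0.58
grip_force: 0.0
shift [-0.3 -4.5  5. ] turn [ 0.  -0.   0.6] len 0.006716876666143299
```

```bash
python3 -m jog '[[[0,-4,3,0,0,0.5,50],[0,-4,5,0,0,0.5,35],[0,-4,5,0,0,0.5,5],[0,-4,5,0,0,0.5,5],[0,-4,5,0,0,0.5,5],[0,-4,5,0,0,0.5,5],[0,-4,5,0,0,0.5,5]]]' 50; python3 -m jog '[[[0,0,-10,0,0,0,5],[0,0,-40,0,0,0,5],[0,0,-80,0,0,0,5],[0,0,-120,0,0,0,5],[0,0,-160,0,0,0,5],[0,0,-190,0,0,0,5],[0,0,-190,0,0,0,5]]]' 
python3 -c "
from h import *
grab('wrist','w3');grab('side','s3')
import cv2;a=cv2.imread('pics/w3.png');b=cv2.imread('pics/s3.png')[210:390,220:400]
c=np.zeros((600,800,3),np.uint8);c[:400,:640]=a;c[400:,:200]=cv2.resize(b,(200,200));cv2.imwrite('pics/w3b.png',c)
to([.56,-.09,.2],90.5)"
```

```text
time: 6.55
position: [0.4604, -0.3699, 0.0024]
tool_rot: [1.605, 2.7, 0.0]
ft_force: [0.4, 0.4, 0.4]
grip_width: 0.145
grip_force: 50.0
time: 7.25
position: [0.4621, -0.372, 0.1976]
tool_rot: [1.601, 2.693, 0.001]
ft_force: [-0.4, -1.6, -2.1]
grip_width: 0.144
grip_force: 50.0
shift [198.2 221.4  -7.2] turn [ 0.1  0.  28. ] len 0.29721966367604735
```

View pics/w3b.png

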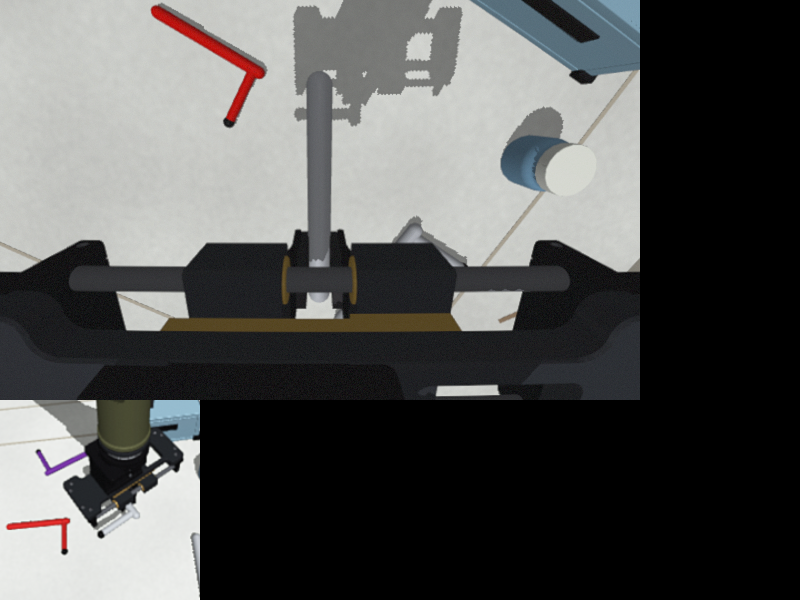

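The bolt is held, its tip at (319,75) in the wrist view. I'll measure the rod's line in the tool frame.

```bash
cat >> h.py <<'E'
def rod(f):
    t=load(f); s=ctrl.get_state(); R0=R.from_rotvec(s['tool_rot']); o=[]
    for v in range(76,225,4):
        row=np.array([R0.inv().apply(dep(t,u,v)-s['position']) for u in range(300,340)])
        row=row[abs(row[:,2])<.03]
        if len(row)>8: o.append([v,row[:,0].mean(),row[:,1].mean(),np.sort(row[:,2])[:5].mean(),len(row)])
    return np.array(o)
E
python3 - <<'E'
from h import *
np.set_printoptions(precision=4,suppress=True)
q=rod('w3');print(q[::4]);print(np.degrees(np.arctan(np.polyfit(q[2:,1],q[2:,2],1)[0])),np.degrees(np.arctan(np.polyfit(q[2:,1],q[2:,3],1)[0])),np.polyfit(q[2:,1],q[2:,2],1),np.polyfit(q[2:,1],q[2:,3],1))
t=load('w3');s=ctrl.get_state();R0=R.from_rotvec(s['tool_rot'])
for v in range(66,84,2):print(v,R0.inv().apply(dep(t,319,v)-s['position']))
E
```

```text
[[ 76.       0.0953  -0.0002  -0.0144  20.    ]
 [ 92.       0.0876  -0.0005  -0.0154  25.    ]
 [108.       0.0798  -0.0002  -0.0158  26.    ]
 [124.       0.0717  -0.0003  -0.0158  26.    ]
 [140.       0.0634  -0.0003  -0.0159  26.    ]
 [156.       0.0548  -0.0003  -0.0156  24.    ]
 [172.       0.0459  -0.0003  -0.0157  24.    ]
 [188.       0.0367  -0.0003  -0.0158  24.    ]
 [204.       0.0272  -0.0003  -0.0156  24.    ]
 [220.       0.0175  -0.0003  -0.016   24.    ]]
0.092376607193225 0.432376891033518 [ 0.0016 -0.0004] [ 0.0075 -0.0161]
66 [0.1303 0.0008 0.1922]
68 [0.1283 0.0008 0.1937]
70 [0.1261 0.0008 0.1934]
72 [ 0.0973  0.     -0.012 ]
74 [ 0.0962  0.     -0.0131]
76 [ 0.0953  0.     -0.013 ]
78 [ 0.0943  0.     -0.0136]
80 [ 0.0932  0.     -0.0151]
82 [ 0.0923  0.     -0.0144]
```

```bash
python3 - <<'E'
from h import *
np.set_printoptions(precision=4,suppress=True)
for i in range(3):
    s=ctrl.get_state();print(s['time'],s['position'],s['tool_rot'],s['qd']); ctrl.get_image('side')
E
```

```text
7.35 [ 0.4602 -0.3699  0.1927] [1.605  2.6996 0.001 ] [ 0.0045  0.0288 -0.0135  0.0382 -0.0032 -0.0008  0.0007]
7.4 [ 0.4597 -0.3693  0.1914] [-1.6045 -2.6992 -0.0008] [ 0.0043  0.0177 -0.0073  0.0207 -0.0007 -0.0015 -0.0002]
7.45 [ 0.4594 -0.3691  0.1908] [-1.6039 -2.6982 -0.0004] [ 0.0024  0.0104 -0.0034  0.0083 -0.0005 -0.001   0.0019]
```

```bash
python3 -c "
from h import *
to([.5587,-.130,.18],90.5)"
```

```text
shift [162.5 201.5  10.7] turn [-0.1 -0.1 28. ] len 0.2590629269925086
```

```bash
python3 -m jog '[[[20,25,-8,0,0,4,5],[50,60,-8,0,0,8,5],[80,95,-8,0,0,14,5],[110,130,-4,0,0,20,5],[135,165,2,0,0,25,5],[155,190,8,0,0,28,5],[162.5,201.5,10.5,0,0,28,5],[162.5,201.5,10.5,0,0,28,5],[162.5,201.5,10.5,0,0,28,5]]]' 
python3 -c "
from h import *
d=ctrl.get_image('side');d=ctrl.get_image('side')
to([.5587,-.122,.1252],90.5)"
```

```text
time: 8.4
position: [0.5586, -0.1329, 0.1813]
tool_rot: [2.212, 2.231, -0.004]
ft_force: [-0.4, -0.2, -2.1]
grip_width: 0.143
grip_force: 50.0
shift [11.8  0.1 56.7] turn [-0.   0.1 -0.2] len 0.05792754234214493
```

```bash
python3 -m jog '[[[6,0,20,0,0,0,5],[12,0,40,0,0,0,5],[12,0,52,0,0,0,5],[12,0,57,0,0,0,5],[12,0,57,0,0,0,5],[12,0,57,0,0,0,5],[12,0,57,0,0,0,5]]]' 
python3 - <<'E'
from h import *
np.set_printoptions(precision=4,suppress=True)
ctrl.get_image('side');d=grab('wrist','w4');print(ctrl.get_state()['position'])
q=rod('w4');print(q[::6]);
cv2.imwrite('pics/w4b.png',cv2.resize(cv2.imread('pics/w4.png')[0:260,210:410],(460,598)))
us,vs=np.meshgrid(range(225,430),range(0,200)); P=np.array([dep(d,u,v) for u,v in zip(us.ravel(),vs.ravel())])
for a,b in((.026,.043),(.072,.091)):
    g=P[(P[:,2]>.1405)&(P[:,2]<.150)&(P[:,1]>a)&(P[:,1]<b)&(abs(P[:,0]-.558)<.03)]; 
    if len(g): print(g.min(0),g.max(0),np.median(g,0))
r=P[(abs(P[:,0]-.558)<.012)&(P[:,1]<.0)&(P[:,1]>-.1)&(P[:,2]>.12)]
if len(r): print('rod',r.min(0),r.max(0),np.mean(r,0))
f,Rm,t=cam(d);print(-Rm.T@t)
E
```

```text
time: 9.2
position: [0.5602, -0.1194, 0.1258]
tool_rot: [2.211, 2.23, 0.002]
ft_force: [0.6, -0.3, -2.8]
grip_width: 0.145
grip_force: 50.0
[ 0.56   -0.1191  0.1255]
[[ 76.       0.0997   0.0003  -0.01    40.    ]
 [100.       0.0866   0.0003  -0.0111  40.    ]
 [124.       0.0737   0.0003  -0.0114  40.    ]
 [148.       0.06     0.0003  -0.0114  40.    ]
 [172.       0.0456   0.0003  -0.0111  40.    ]
 [196.       0.0305   0.0003  -0.0116  40.    ]
 [220.       0.0198  -0.0007  -0.011   23.    ]]
rod [ 0.5521 -0.0876  0.1283] [ 0.5661 -0.0185  0.2874] [ 0.559  -0.0509  0.1436]
[ 0.559  -0.0404  0.2874]
```

View pics/w4b.png

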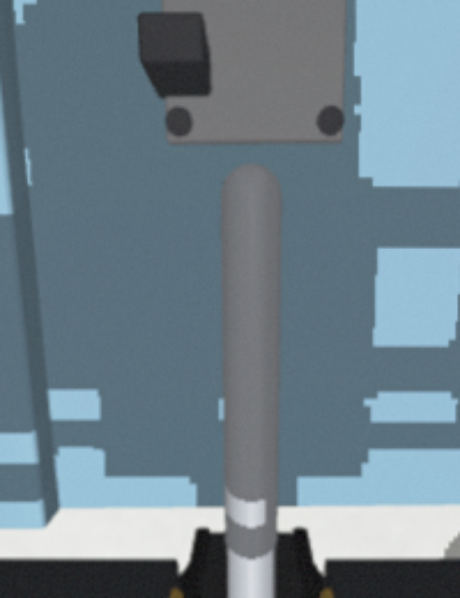

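Tip at crop (251,170) points past the lug (171,35) towards the mouth. I'll check the lug against the rod in the same picture.

```bash
python3 - <<'E'
from h import *
np.set_printoptions(precision=4,suppress=True)
d=load('w4')
us,vs=np.meshgrid(range(260,310),range(0,40)); P=np.array([dep(d,u,v) for u,v in zip(us.ravel(),vs.ravel())])
g=P[(P[:,2]>.1315)&(P[:,2]<.136)];print(len(g),g.min(0),g.max(0))
l=[dep(d,u,v) for u,v in((270,90),(360,90),(270,130),(365,140))];print(np.array(l))
r=np.array([[dep(d,u,v)[i] for i in(0,1,2)] for v in range(80,200,10) for u in range(300,340)]);r=r[(r[:,2]>.128)&(r[:,2]<.14)]
print(np.polyfit(r[:,1],r[:,0],1),r[:,0].min(),r[:,0].max(),r[:,2].max())
to([.5587,-.05,.1255],90.5)
E
```

```text
620 [0.5347 0.0007 0.1315] [0.5487 0.011  0.135 ]
[[ 0.5286 -0.0258  0.1022]
 [ 0.5848 -0.0252  0.1014]
 [ 0.5275 -0.0501  0.1016]
 [ 0.5895 -0.056   0.1015]]
[-0.0074  0.5586] 0.5521286693773381 0.5659931758079574 0.13810087578439675
shift [69.1 -0.7  0. ] turn [ 0.1 -0.   0. ] len 0.06911247798055996
```

```bash
python3 -m jog '[[[12,0,0,0,0,0,5],[25,0,0,0,0,0,5],[36,0,0,0,0,0,5],[43,0,0,0,0,0,5],[50,0,0,0,0,0,5],[56,0,0,0,0,0,5],[62,0,0,0,0,0,5],[66,0,0,0,0,0,5],[66,0,0,0,0,0,5]]]'
```

```text
time: 10.2
position: [0.559, -0.0521, 0.1249]
tool_rot: [-2.21, -2.233, -0.001]
ft_force: [0.2, -0.1, -0.3]
grip_width: 0.144
grip_force: 50.0
```

```bash
python3 -m jog '[[[7,0,0,0,0,0,5],[14,0,0,0,0,0,5],[20,0,0,0,0,0,5],[24,0,0,0,0,0,5],[28,0,0,0,0,0,5],[32,0,0,0,0,0,5],[36,0,0,0,0,0,5],[38,0,0,0,0,0,5],[38,0,0,0,0,0,5]]]';python3 -c "
from h import *
d=grab('side','s5');cv2.imwrite('pics/s5b.png',cv2.resize(d['image'][130:260,290:420,::-1],(600,600)));print(ctrl.get_state()['position'],ctrl.get_state()['ft_force'])"
```

```text
time: 11.1
position: [0.5586, -0.0143, 0.1249]
tool_rot: [-2.21, -2.233, -0.001]
ft_force: [-0.1, 0.5, 1.0]
grip_width: 0.141
grip_force: 50.0
[ 0.55862733 -0.01457665  0.12488165] [ 0.05105383 -0.15974515  0.68059118]
```

View pics/s5b.png

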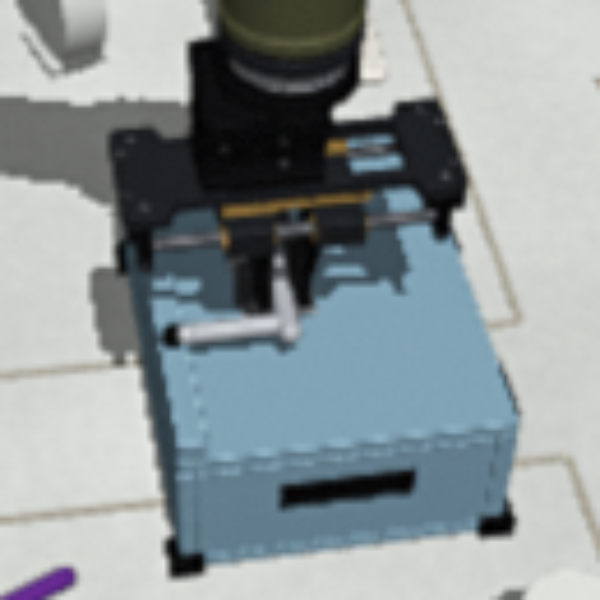

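```bash
python3 -m jog '[[[2,0,0,0,0,0,5],[2,0,0,0,0,0,12],[2,0,0,0,0,0,20],[2,0,0,0,0,0,30],[2,0,0,0,0,0,30],[2,0,0,0,0,0,30],[2,0,-15,0,0,0,30],[2,0,-45,0,0,0,30],[-20,0,-85,0,0,0,30],[-60,0,-115,0,0,0,30]]]' 10; python3 -m jog '[[[-60,0,0,0,0,0,30],[-60,0,0,0,0,0,30],[-60,0,0,0,0,0,30],[-60,0,0,0,0,0,30],[-60,0,0,0,0,0,30]]]'
python3 -c "
from h import *
d=grab('wrist','w6');print(ctrl.get_state()['position'],ctrl.get_state()['tool_rot']);cv2.imwrite('pics/w6b.png',cv2.resize(d['image'][0:240,180:440,::-1],(650,600)))"
```

```text
time: 12.15
position: [0.5602, -0.072, 0.243]
tool_rot: [2.203, 2.239, 0.005]
ft_force: [1.0, -0.3, 0.4]
grip_width: 0.344
grip_force: 0.0
time: 12.65
position: [0.5599, -0.1325, 0.2395]
tool_rot: [-2.207, -2.235, -0.001]
ft_force: [-1.0, 0.9, -0.1]
grip_width: 0.347
grip_force: 0.0
[ 0.55986413 -0.13252473  0.23946545] [-2.20641397e+00 -2.23481702e+00 -2.13550360e-04]
```

View pics/w6b.png

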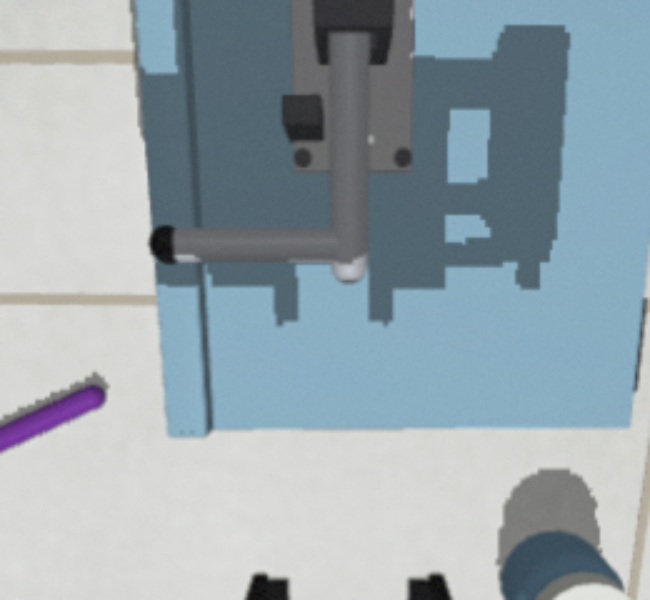

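The bolt lies in the guides. Knob at crop (163,244), handle base (348,245), tail end (348,280).

```bash
python3 - <<'E'
from h import *
np.set_printoptions(precision=4,suppress=True)
d=load('w6')
for n,(u,v) in dict(knob=(163,244),h=(250,245),h2=(220,245),rod=(348,200),rod2=(348,100),lug=(300,112)).items(): 
    print(n,dep(d,180+u/2.5,v/2.5),atz(d,180+u/2.5,v/2.5,.129))
y=-.0395
to([.515,-.0395,.20],0.5);to([.515,-.0395,.20],180.5)
print(ctrl.get_state()['joint_positions'])
E
```

```text
knob [ 0.491  -0.0391  0.1318] [ 0.4903 -0.0389  0.129 ]
h [ 0.5226 -0.039   0.1304] [ 0.5225 -0.039   0.129 ]
h2 [ 0.5118 -0.0392  0.1316] [ 0.5114 -0.0391  0.129 ]
rod [ 0.5584 -0.0235  0.1324] [ 0.5584 -0.0231  0.129 ]
rod2 [0.558  0.0082 0.1352] [0.558  0.0097 0.129 ]
lug [0.5413 0.0052 0.1312] [0.5412 0.0057 0.129 ]
shift [ 93.6 -43.6  39.6] turn [-0.1 -0.  90.2] len 0.11056180296398889
shift [ 93.6 -43.6  39.6] turn [  0.   -0.1 -89.8] len 0.11056180296398889
[-0.4555  0.1791  0.7316  1.6403 -0.1225  1.3698  0.3056]
```

```bash
python3 -m jog '[[[10,-4,0,0,0,8.5,30],[20,-8,0,0,0,17,30],[30,-12,0,0,0,25.5,30],[40,-16,0,0,0,34,30],[50,-20,0,0,0,42.5,30],[60,-24,0,0,0,51,30],[70,-28,0,0,0,59.5,30],[80,-32,0,0,0,68,30],[90,-36,0,0,0,76.5,30],[93.5,-40,10,0,0,85,30]]]' 10; python3 -m jog '[[[0,0,0,0,0,5,30],[0,0,0,0,0,5,30],[0,0,0,0,0,5,30],[0,0,0,0,0,5,30]]]'
python3 -c "
from h import *
to([.519,-.039,.160],0.5);to([.519,-.039,.110],0.5);print(ctrl.get_state()['joint_positions'])"
```

```text
time: 13.7
position: [0.5194, -0.0389, 0.2306]
tool_rot: [-3.137, -0.149, -0.003]
ft_force: [-0.5, -0.0, 0.2]
grip_width: 0.346
grip_force: 0.0
time: 14.1
position: [0.519, -0.0414, 0.2299]
tool_rot: [-3.141, -0.018, -0.001]
ft_force: [0.3, -0.2, 0.1]
grip_width: 0.348
grip_force: 0.0
shift [ 0.  -2.4 69.9] turn [-0.  -0.   0.2] len 0.0699842660439654
shift [  0.   -2.4 119.9] turn [-0.  -0.   0.2] len 0.11996729363310596
[-0.69973379  0.03052336  0.75059776  1.78191613 -0.02146927  1.33706079
 -1.50359032]
```

```bash
python3 -m jog '[[[0,-2.5,40,0,0,0,30],[0,-2.5,75,0,0,0,30],[0,-2.5,100,0,0,0,30],[0,-2.5,115,0,0,0,30],[0,-2.5,120,0,0,0,30],[0,-2.5,120,0,0,0,30],[0,-2.5,120,0,0,0,30]]]' 8
python3 -m jog '[[[0,0,0,0,0,0,18],[0,0,0,0,0,0,8],[0,0,0,0,0,0,8],[0,0,0,0,0,0,8]]]' 8
```

```text
time: 14.8
position: [0.5199, -0.0393, 0.111]
tool_rot: [-3.141, -0.015, -0.003]
ft_force: [1.4, -0.2, 0.0]
grip_width: 0.344
grip_force: 0.0
time: 15.2
position: [0.519, -0.0391, 0.1101]
tool_rot: [-3.141, -0.015, -0.001]
ft_force: [-0.2, -0.7, 0.8]
grip_width: 0.133
grip_force: 8.0
```

Opening 11.6 mm means the handle is held. I'll raise it along the arc.

```bash
python3 -m jog '[[[0.6,0,-7,0,0,0,8],[2.4,0,-14,0,0,0,8],[5.4,0,-20,0,0,0,8],[9,0,-25.5,0,0,0,8],[14,0,-30.5,0,0,0,8],[20,0,-35,0,0,0,8],[26,0,-37.5,0,0,0,8],[31,0,-39,0,0,0,8],[36.5,0,-40,0,0,0,8],[36.5,0,-40,0,0,0,8]]]'
python3 -c "
from h import *
d=grab('side','s7');cv2.imwrite('pics/s7b.png',cv2.resize(d['image'][130:260,290:420,::-1],(600,600)));s=ctrl.get_state();print(s['position'],s['ft_force'])"
```

```text
time: 16.2
position: [0.5562, -0.039, 0.15]
tool_rot: [3.141, 0.015, 0.001]
ft_force: [-2.5, 1.3, 1.9]
grip_width: 0.14
grip_force: 8.4
[ 0.5559439  -0.03901934  0.14996687] [-2.83218698 -0.72523652  1.65885429]
```

View pics/s7b.png

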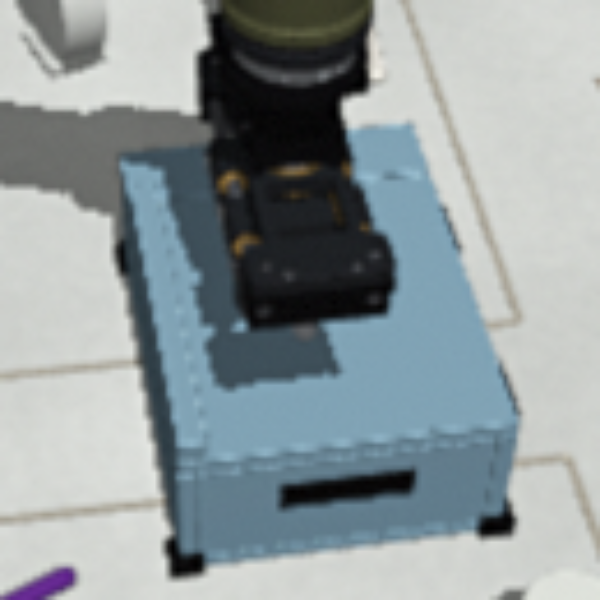

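The bolt's handle has been raised out of the front, opening still 12 mm. Now I slide towards +y, watching the force.

```bash
python3 -m jog '[[[0,0,0,0,0,0,8],[0,-5,0,0,0,0,8],[0,-11,0,0,0,0,8],[0,-18,0,0,0,0,8],[0,-25,0,0,0,0,8],[0,-31,0,0,0,0,8],[-0.5,-36,0,0,0,0,8],[-0.5,-40,0,0,0,0,8],[-0.5,-44,0,0,0,0,8],[-0.5,-44,0,0,0,0,8]]]' 20
```

```text
time: 17.25
position: [0.5524, 0.0052, 0.1506]
tool_rot: [-3.141, -0.015, 0.006]
ft_force: [-9.8, -1.6, 11.2]
grip_width: 0.131
grip_force: 20.5
```

```bash
python3 - <<'E'
from h import *
np.set_printoptions(precision=3,suppress=True,linewidth=150)
d=grab('side','s8');w=grab('wrist','w8')
for i in range(3):
    s=ctrl.get_state();print(s['time'],s['position'],s['ft_force'],s['torque'],s['grip_width']); ctrl.get_image('side')
def pts(t,us,vs):
    return np.array([dep(t,u,v) for v in vs for u in us])
P=pts(w,range(0,640,2),range(0,400,2)); ok=(P[:,0]>.46)&(P[:,0]<.7)&(P[:,1]>-.12)&(P[:,1]<.17)&(P[:,2]>.09)&(P[:,2]<.2); P=P[ok]
print(len(P))
S=pts(d,range(300,420),range(130,260)); ok=(S[:,0]>.46)&(S[:,0]<.7)&(S[:,1]>-.12)&(S[:,1]<.17)&(S[:,2]>.09)&(S[:,2]<.2); S=S[ok]
for nm,Q in(('w',P),('s',S)):
  print(nm)
  for y in np.arange(-.11,.16,.015):
    q=Q[(Q[:,1]>=y)&(Q[:,1]<y+.015)]
    lid=q[(q[:,2]<.112)&(q[:,0]>.51)]; up=q[(q[:,2]>.115)&(q[:,0]>.51)]
    bt=q[(q[:,0]<.5)]
    print('%.3f'%y,len(lid),np.median(lid[:,2]) if len(lid) else '', 'batten',np.median(bt[:,2]) if len(bt) else '','up',len(up),(up.min(0),up.max(0)) if len(up) else '')
E
```

```text
17.35 [0.552 0.005 0.151] [-9.803 -2.648 11.862] [-0.234  2.633  0.096] 0.13770196077848737
17.4 [0.552 0.005 0.151] [-10.391  -1.759  10.55 ] [-0.205  2.651  0.185] 0.13339923288020508
17.45 [0.552 0.005 0.151] [-10.086  -2.346  11.567] [-0.217  2.641  0.076] 0.12909435548920714
19418
w
-0.110 1079 0.10155787745577696 batten 0.11763162821111636 up 0 
-0.095 1039 0.10149683337921453 batten  up 0 
-0.080 1041 0.10151992833909598 batten  up 0 
-0.065 1026 0.10153879481117835 batten  up 0 
-0.050 1016 0.1015347814417299 batten  up 0 
-0.035 1029 0.10158741414029282 batten  up 0 
-0.020 962 0.10161043848540756 batten  up 114 (array([ 0.542, -0.011,  0.128]), array([ 0.568, -0.005,  0.2  ]))
-0.005 839 0.10179903678894217 batten  up 547 (array([ 0.535, -0.005,  0.129]), array([0.571, 0.01 , 0.2  ]))
0.010 879 0.10169529521403484 batten 0.1177116058138907 up 320 (array([0.542, 0.01 , 0.128]), array([0.57 , 0.024, 0.2  ]))
0.025 840 0.10176326665569757 batten  up 255 (array([0.548, 0.025, 0.115]), array([0.573, 0.04 , 0.146]))
0.040 886 0.10174385162178204 batten  up 103 (array([0.551, 0.04
[... 1425 characters left out ...]
.010 181 0.09999623984255435 batten 0.11547346007829784 up 1 (array([0.535, 0.012, 0.119]), array([0.535, 0.012, 0.119]))
0.025 142 0.09971806427332036 batten 0.11583832593249405 up 0 
0.040 104 0.09986718769963387 batten 0.11544627861355089 up 0 
0.055 94 0.09968102444401389 batten 0.11496946373306038 up 0 
0.070 85 0.09985508620415773 batten 0.11546151013472594 up 0 
0.085 84 0.0995959282596025 batten 0.11545198333188078 up 0 
0.100 75 0.0997413218404598 batten 0.09969278278860721 up 0 
0.115 80 0.09970985018502926 batten 0.09965384614733225 up 0 
0.130 75 0.09957762498380418 batten 0.09946176319326239 up 0 
0.145 61 0.0991288719471386 batten 0.09933457752963598 up 0 
0.160 0  batten  up 0
```

```bash
python3 - <<'E'
from h import *
np.set_printoptions(precision=4,suppress=True,linewidth=150)
for f,us,vs in(('w8',range(100,540),range(0,400)),('s8',range(300,420),range(130,260))):
    t=load(f); r=[]
    for v in vs:
        for u in us:
            p=dep(t,u,v)
            if .47<p[0]<.62 and abs(p[1]-.005)<.012 and .137<p[2]<.215: r.append([u,v,*p,*t['image'][v,u]])
    r=np.array(r);print(f,len(r))
    if len(r):
        for z in np.arange(.137,.215,.006):
            q=r[(r[:,4]>=z)&(r[:,4]<z+.006)]
            if len(q): print('%.3f'%z,len(q),'x',q[:,2].min(),q[:,2].max(),'y',q[:,3].min(),q[:,3].max(),'bright',np.percentile(q[:,5],[10,50,90]),'uv',q[:,:2].mean(0))
E
```

```text
w8 2965
0.137 114 x 0.5596958267664672 0.5664321770743336 y -0.0003509998693327415 0.01310965680570642 bright [102. 108. 111.] uv [317.0702 221.9561]
0.143 116 x 0.5562561921635577 0.5647409621511197 y -0.0008796842153643491 0.010843849475268452 bright [101. 108. 128.] uv [317.7931 228.3448]
0.149 208 x 0.5555439277671731 0.5640536903557656 y -0.006921044487214473 0.01685543804675141 bright [ 29. 104. 110.] uv [317.8942 234.4038]
0.155 247 x 0.5525302558033269 0.5641950834874795 y -0.006924919344215328 0.01695892365021432 bright [ 26.  89. 110.] uv [318.2713 240.583 ]
0.161 258 x 0.550437561776469 0.5641363860450193 y -0.006710272391899735 0.016700068308237073 bright [ 26.7 101.  110. ] uv [318.0659 246.9147]
0.167 286 x 0.5488654485289162 0.5639518355129618 y -0.006982008944228143 0.016848073363566134 bright [ 26. 102. 109.] uv [317.8566 253.6329]
0.173 221 x 0.5505698954890071 0.5640348897495551 y -0.006899107950443465 0.016910920495174266 bright [ 25.  33. 108.] uv [317.9367 254.1267]
0.179 127 x 0.5613746919546181 0.5643388648364102 y -0.006880088721692932 0.01696147012732501 bright [23.6 30.  34. ] uv [316.6299 254.8189]
0.185 217 x 0.5409709918622673 0.5645720593579427 y -0.006987625814975232 0.016895403188848843 bright [ 24.  32. 102.] uv [317.1382 270.0046]
0.191 378 x 0.5348493808545767 0.5645127149089683 y -0.0068618353027843065 0.01695658821981385 bright [18. 26. 69.] uv [318.1534 292.6693]
0.197 648 x 0.5351710004954159 0.5529757903032382 y -0.006248029202369847 0.015029597142956692 bright [21.  34.  52.3] uv [319.2978 304.875 ]
0.203 68 x 0.5411121461516613 0.5566587892859465 y -0.00624181233531141 0.015083955585230206 bright [ 17.7  26.5 116.8] uv [319.1618 306.4853]
0.209 77 x 0.5457129391147232 0.5628638428499868 y -0.0061873103800521925 0.015116472416749419 bright [16.  23.  52.4] uv [318.8312 303.5714]
s8 0
```

```bash
python3 -m jog '[[[-1,0,0,0,0,0,8],[-3,0,0,0,0,0,8],[-4,0,-1,0,0,0,8],[-4,0,-1,0,0,0,8]]]' 5
```

```text
time: 17.9
position: [0.5509, 0.0058, 0.151]
tool_rot: [-3.141, -0.016, -0.003]
ft_force: [-0.0, 0.6, 1.4]
grip_width: 0.139
grip_force: 5.0
```

```bash
python3 -m jog '[[[0,-3,0,0,0,0,8],[0,-6,0,0,0,0,8],[0,-9,0,0,0,0,8],[0,-12,0,0,0,0,8],[0,-14,0,0,0,0,8],[0,-15,0,0,0,0,8],[0,-16,0,0,0,0,8],[0,-17,0,0,0,0,8],[0,-17,0,0,0,0,8]]]' 6
python3 - <<'E'
from h import *
np.set_printoptions(precision=4,suppress=True,linewidth=150)
w=grab('wrist','w9');P=[]
for v in range(0,260):
    for u in range(150,500):
        p=dep(w,u,v)
        if .53<p[0]<.6 and .03<p[1]<.17 and .12<p[2]<.15: P.append(p)
P=np.array(P)
for y in np.arange(.04,.17,.005):
    q=P[(P[:,1]>=y)&(P[:,1]<y+.005)]
    if len(q): print('%.3f'%y,len(q),q.min(0),q.max(0))
print(ctrl.get_state()['position'],ctrl.get_state()['ft_force'])
E
```

```text
time: 18.8
position: [0.5502, 0.0219, 0.1508]
tool_rot: [3.141, 0.015, 0.0]
ft_force: [0.5, -0.4, 3.5]
grip_width: 0.133
grip_force: 6.0
0.040 172 [0.5464 0.04   0.1204] [0.5725 0.0449 0.1465]
0.045 144 [0.5536 0.045  0.1273] [0.5661 0.0499 0.1376]
0.050 145 [0.5521 0.05   0.1285] [0.566  0.055  0.1371]
0.055 149 [0.5523 0.055  0.1287] [0.5656 0.06   0.1374]
0.060 137 [0.5523 0.06   0.1289] [0.5652 0.065  0.1376]
0.065 149 [0.5527 0.065  0.1276] [0.5652 0.07   0.1375]
0.070 224 [0.5456 0.07   0.1202] [0.5713 0.075  0.1451]
0.075 501 [0.5456 0.075  0.12  ] [0.572  0.08   0.1463]
0.080 334 [0.5486 0.08   0.1201] [0.572  0.085  0.1459]
0.085 251 [0.5485 0.085  0.121 ] [0.5719 0.0892 0.146 ]
0.090 68 [0.5507 0.0919 0.131 ] [0.5632 0.095  0.1375]
0.095 142 [0.5505 0.095  0.1288] [0.5636 0.1    0.1387]
0.100 143 [0.5507 0.1    0.1286] [0.5635 0.1049 0.1376]
0.105 141 [0.5507 0.105  0.1277] [0.5633 0.11   0.1381]
0.110 142 [0.5493 0.11   0.1289] [0.563  0.1149 0.1379]
0.115 494 [0.5429 0.1151 0.12  ] [0.5727 0.12   0.148 ]
0.120 612 [0.5431 0.12   0.12  ] [0.5728 0.125  0.1478]
0.125 419 [0.543 0.125 0.12 ] [0.5728 0.13   0.148 ]
0.130 159 [0.5427 0.13   0.12  ] [0.5726 0.135  0.1473]
0.135 18 [0.5718 0.135  0.1206] [0.5725 0.1377 0.1351]
[0.5502 0.0219 0.1508] [-0.0395 -0.6036  2.1895]
```

```bash
python3 -m jog '[[[0,0,0,0,0,0,8],[0,-1,0,0,0,0,8],[0,-2,0,0,0,0,8],[0,-3,0,0,0,0,8],[0,-3,0,0,0,0,8]]]' 10
python3 - <<'E'
from h import *
np.set_printoptions(precision=4,suppress=True,linewidth=150)
w=grab('wrist','w10');r=[]
for v in range(0,400):
    for u in range(150,500):
        p=dep(w,u,v)
        if .53<p[0]<.6 and -.01<p[1]<.045 and .125<p[2]<.19: r.append([*p,w['image'][v,u].mean()])
r=np.array(r)
for z in np.arange(.125,.19,.006):
    q=r[(r[:,2]>=z)&(r[:,2]<z+.006)&(r[:,3]>70)]
    if len(q): print('%.3f'%z,len(q),q.min(0),q.max(0))
q=r[(r[:,1]<.02)&(r[:,2]<.14)&(r[:,3]>60)];print('tail',q.min(0),q.max(0))
print(ctrl.get_state()['position'],ctrl.get_state()['ft_force'])
E
```

```text
time: 19.35
position: [0.5502, 0.0222, 0.1509]
tool_rot: [3.138, 0.012, 0.0]
ft_force: [0.0, -6.2, 3.2]
grip_width: 0.136
grip_force: 10.0
0.125 51 [ 0.5474  0.0013  0.1255 71.6667] [  0.5724   0.0443   0.131  110.    ]
0.131 376 [ 0.5469  0.0013  0.131  80.    ] [  0.5727   0.0449   0.1369 127.6667]
0.137 127 [ 0.5567  0.0146  0.137  71.    ] [  0.572    0.0449   0.143  127.3333]
0.143 154 [ 0.5469  0.016   0.143  70.6667] [  0.5716   0.0415   0.1489 129.6667]
0.149 127 [ 0.5528  0.015   0.149  78.    ] [  0.56    0.027   0.155 117.   ]
0.155 157 [ 0.5498  0.0158  0.155  71.    ] [  0.56     0.0268   0.161  114.3333]
0.161 148 [ 0.548   0.0159  0.161  71.3333] [  0.5552   0.0272   0.167  114.    ]
0.167 167 [ 0.5462  0.0161  0.167  72.3333] [  0.553    0.0271   0.173  113.6667]
0.173 57 [ 0.548   0.0058  0.173  70.3333] [  0.5615   0.0376   0.1766 128.6667]
0.185 27 [ 0.5379  0.0161  0.1874 81.    ] [  0.5616   0.0359   0.19   127.    ]
tail [ 0.5469  0.0013  0.1285 60.6667] [  0.5675   0.02     0.1398 127.6667]
[0.5502 0.0222 0.1509] [ 0.3306 -6.5504  3.0034]
```

Home: the handle is against the guide (y up to 0.0272 against face 0.0271, reaction 6 N). Next I lean it forward and let it go.

```bash
python3 -m jog '[[[0,2,0,0,0,0,8],[-3,2,0,0,0,0,8],[-7,2,2,0,0,0,8],[-11,2,4,0,0,0,8],[-15,2,6,0,0,0,8],[-18,2,8,0,0,0,8],[-20,2,9,0,0,0,8],[-20,2,9,0,0,0,8]]]' 5
python3 -m jog '[[[0,0,0,0,0,0,14],[0,0,0,0,0,0,18],[0,0,0,0,0,0,24],[0,0,0,0,0,0,30],[0,0,0,0,0,0,30],[0,0,0,0,0,0,30]]]' 5
cat > st.py <<'E'
from h import *
np.set_printoptions(precision=4,suppress=True,linewidth=150)
import sys
w=grab(sys.argv[1],sys.argv[2]);r=[]
for v in range(0,400,1):
    for u in range(100,540,1):
        p=dep(w,u,v)
        if .46<p[0]<.6 and -.02<p[1]<.16 and .11<p[2]<.21: r.append([*p,w['image'][v,u].mean(),u,v])
r=np.array(r)
for x in np.arange(.475,.575,.008):
    q=r[(r[:,0]>=x)&(r[:,0]<x+.008)&(r[:,1]>-.01)&(r[:,1]<.04)&(r[:,2]>.121)]
    if len(q): print('x %.3f'%x,len(q),q.min(0),q.max(0))
q=r[(r[:,1]>.138)&(r[:,2]>.115)]
print('tip',q.min(0) if len(q) else '',q.max(0) if len(q) else '',len(q))
print(ctrl.get_state()['position'],ctrl.get_state()['ft_force'])
E
python3 st.py side s11
```

```text
time: 20.2
position: [0.5297, 0.0231, 0.1414]
tool_rot: [-3.141, -0.015, 0.001]
ft_force: [2.1, -3.2, -2.4]
grip_width: 0.138
grip_force: 4.9
time: 20.8
position: [0.5301, 0.0232, 0.1418]
tool_rot: [-3.141, -0.015, 0.0]
ft_force: [0.0, 0.4, 0.0]
grip_width: 0.339
grip_force: 0.0
x 0.483 12 [  0.4842   0.0104   0.1222   0.3333 322.     186.    ] [  0.4907   0.0214   0.1288  90.     324.     190.    ]
x 0.491 13 [  0.4923   0.0106   0.1219  22.3333 325.     186.    ] [  0.4989   0.0211   0.13    99.     327.     190.    ]
x 0.499 8 [  0.5008   0.0113   0.1226  77.3333 328.     186.    ] [  0.5069   0.0181   0.1301 100.3333 330.     189.    ]
x 0.507 5 [  0.5095   0.0099   0.1236  81.3333 331.     187.    ] [  0.5146   0.0153   0.1284 100.3333 333.     188.    ]
x 0.515 7 [  0.515   -0.0039   0.1241  15.     333.     160.    ] [  0.5215   0.0383   0.2053  95.3333 336.     188.    ]
x 0.523 9 [  0.5234  -0.0038   0.1242   7.     336.     160.    ] [  0.5298   0.039    0.204   65.     339.     188.    ]
x 0.531 13 [  0.532   -0.0042   0.1236   9.6667 340.     186.    ] [  0.539    0.0064   0.1467  36.6667 342.     191.    ]
x 0.539 15 [  0.5404  -0.0031   0.1225  18.     343.     186.    ] [  0.5468   0.0138   0.1432  45.3333 345.     191.    ]
x 0.547 7 [  0.5476   0.0061   0.1278  28.     345.     185.    ] [  0.5539   0.0135   0.1333  85.3333 347.     187.    ]
x 0.555 11 [  0.5561   0.0057   0.1256  59.6667 348.     185.    ] [  0.5626   0.0119   0.1336  98.6667 350.     188.    ]
tip   0
[0.5302 0.0231 0.1418] [-0.0666  0.3557 -0.0578]
```

```bash
python3 -m jog '[[[0,0,-15,0,0,0,30],[0,0,-45,0,0,0,30],[0,-10,-85,0,0,0,30],[-20,-30,-115,0,0,0,30],[-50,-50,-125,0,0,0,30],[-70,-60,-125,0,0,0,30],[-80,-60,-125,0,0,0,30],[-80,-60,-125,0,0,0,30],[-80,-60,-125,0,0,0,30]]]' 5; python3 st.py wrist w12; tail -4 st.py >/dev/null; python3 - <<'E'
from h import *
w=load('w12');b=[]
for v in range(0,260):
    for u in range(100,540):
        p=dep(w,u,v)
        if .5<p[0]<.65 and -.1<p[1]<.08 and .095<p[2]<.108: b.append(p)
b=np.array(b);print('lid z',np.median(b[:,2]),np.median(b[b[:,0]<.53][:,2]),np.median(b[b[:,0]>.6][:,2]))
r=[]
for v in range(0,400):
    for u in range(0,640):
        p=dep(w,u,v)
        if .54<p[0]<.58 and .1<p[1]<.18 and .115<p[2]<.15: r.append(p)
r=np.array(r);
for y in np.arange(.1,.16,.004):
    q=r[(r[:,1]>=y)&(r[:,1]<y+.004)]
    if len(q): print('%.3f'%y,len(q),q.min(0),q.max(0))
E
```

```text
time: 21.75
position: [0.4503, 0.0811, 0.267]
tool_rot: [-3.141, -0.012, -0.001]
ft_force: [0.3, 0.6, -0.1]
grip_width: 0.344
grip_force: 0.0
x 0.483 73 [  0.483    0.0147   0.1242  16.6667 368.     153.    ] [  0.4907   0.0271   0.1327 182.6667 380.     160.    ]
x 0.491 92 [  0.491    0.015    0.1233  20.     369.     146.    ] [  0.4987   0.0265   0.1329 198.     380.     153.    ]
x 0.499 87 [  0.4992   0.0147   0.1258  91.     370.     138.    ] [  0.507    0.0266   0.1332 197.3333 381.     145.    ]
x 0.507 87 [  0.507    0.0149   0.1256 100.3333 370.     131.    ] [  0.5142   0.0266   0.1336 199.     381.     138.    ]
x 0.515 91 [  0.515    0.0148   0.1277 100.     371.     123.    ] [  0.5222   0.0265   0.134  199.     382.     130.    ]
x 0.523 96 [  0.5231   0.0154   0.1279  97.6667 371.     115.    ] [  0.5302   0.027    0.1347 202.3333 382.     122.    ]
x 0.531 167 [  0.531    0.0013   0.1212  34.3333 371.     106.    ] [  0.539    0.0268   0.1359 203.     397.     114.    ]
x 0.539 241 [  0.539    0.0011   0.1218  32.3333 359.      97.    ] [  0.547    0.04     0.1462 
[... 1006 characters left out ...]
50025 0.11210546 0.13216238] [0.56267533 0.11578385 0.13834336]
0.116 162 [0.54280278 0.1161466  0.1181588 ] [0.57166689 0.11999701 0.14743599]
0.120 154 [0.54277189 0.12000924 0.12018783] [0.57164917 0.123979   0.14807609]
0.124 145 [0.5426055  0.12403276 0.1152369 ] [0.57168545 0.12799402 0.1481871 ]
0.128 144 [0.54258507 0.12803942 0.11548859] [0.57160198 0.13199678 0.1476337 ]
0.132 140 [0.54257248 0.13201291 0.11517304] [0.57167944 0.13596623 0.14808595]
0.136 48 [0.54257878 0.1360064  0.1334866 ] [0.57162539 0.13986045 0.14733967]
0.140 47 [0.54951753 0.14012674 0.13128978] [0.56253128 0.14394538 0.13703101]
0.144 13 [0.55228637 0.144082   0.13144527] [0.55972364 0.14577194 0.13520862]
```

```bash
python3 -c "
from bench import ctrl
print(ctrl.close_job())"
```

```text
the job is handed in; nothing more can be done
None
```

The job is handed in, with no verdict returned: by the last depth readings the lid is shut, the bolt tip is about 18 mm beyond the keeper's middle, the handle lies down to the front between guide and lug, and the gripper is clear.

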